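# Load the nut-tacking fixture and hold its spring clamp

### The job

Load the tacking fixture: take the two M16 nuts from the parts tray and lay one flat in each of its two nests, fully down on the steel bar, while the clamp arm is still up. Then swing the spring-return clamp arm over by its black ball knob and press it down until it is level and both spring plungers, standing on the nuts, are pushed about halfway in. Keep it pressed there steadily so that the welder can tack the nuts: the job finishes with the fingers still holding the arm down; leave the magnet, the gas nozzle and the bolt nearby alone.

Things in the scene. Friction and masses are not known exactly. Their poses are not given: they have to be found in the camera images.
- hex_nut_1: bright M16 hexagon nut, 24 mm across flats, 27.7 mm across corners, 13 mm high, 34 g. Origin at the centre of its underside, z up; two of its flats face its own +x and -x, two corners point along its own +y and -y. Starts flat on the tray's floor
- hex_nut_2: the other nut, the same; either nut may go in either nest
- parts_tray: low dark steel tray 130 (x) x 190 (y) x 14 mm, walls 3 mm thick, fixed; origin at the centre of its underside; its floor is 8 mm above that, 6 mm below its rim; the nuts start in it. A closed toolbox 0.2 m high stands behind it (its front at about x = 0.54 m, its right end at y = 0.13 m in the robot's frame)
- tack_fixture: tacking fixture screwed to the platen, fixed: dark steel base 240 x 150 x 10 mm, origin under the midpoint between the nests, x pointing away from the robot to the clamp's pivot, y to the left along the row of nests. On it lies the work, a steel flat bar 50 mm wide with its top 18 mm up, on that a dull copper nest plate 70 (x) x 112 (y) x 7 mm, top 25 mm up, with two rectangular slots: the nests
- nest_left (a point): centre of the left nest (fixture y = +30 mm) on the bar's top face, where a nut's origin belongs; axes as the fixture's. The slot is 26 mm along x, 30.5 mm along y and 7 mm deep, its mouth chamfered 1.5 mm: a nut goes in with two flats facing the fixture's x and then stands 6 mm proud. Two screw heads 3 mm high stand on the plate at fixture x = +-29 mm, y = 0
- nest_right (a point): centre of the right nest (fixture y = -30 mm) on the bar's top face; the same slot and axes
- clamp_pivot (a point): the clamp arm's hinge axis, which runs along the fixture's y; 120 mm from the nests in fixture x and 78 mm above the platen; axes as the fixture's
- knob_center (a point): centre of the black ball knob, 32 mm in diameter, at the free end of the clamp arm, 165 mm from the hinge axis, at fixture y = 0. It starts about 237 mm above the platen, 45 mm behind the pivot, and moves in a circle up, towards the robot and down; with the arm level it is 78 mm up, 45 mm on the robot's side of the nests. Pinched along the fixture's y, the ball can turn between the pads
- plunger_left (a joint): how far the left spring plunger is pushed into the crosshead, m: 0 = fully out, 0.012 = fully in; 0.006 with the arm level on seated nuts. 2.4 N to start it and 0.6 N for each mm. Its rod's tail, flush with the lock nut on top when out, rises as much
- plunger_right (a joint): the same for the right plunger
- pad_left: left plunger with its round steel pad, 22 mm in diameter, 7 mm thick; origin on the arm's centre line above the pad, whose face is 53 mm below it when the plunger is out
- pad_right: the same on the right
- weld_magnet: blue arrow-shaped welding magnet 87 x 26 x 19 mm, lying loose; leave alone
- gas_nozzle: brass gas nozzle, 60 mm long, 24 mm in diameter, lying loose; leave alone
- hex_bolt_3: M16 hexagon bolt 61 mm long, lying loose; leave alone
- clamp_angle (a joint): angle of the clamp arm, rad: 0 = up, leaning back on its stop, where its spring returns it; it grows as the arm swings over to the nests; 1.85 = level, 1.898 = lower stop. The spring takes about 3 N at the knob; with the plungers halfway in it takes about 12 N straight down. A crosshead (26 x 86 x 16 mm) 120 mm from the hinge carries the two plungers, which meet seated nuts at about 1.80
- clamp_arm: steel clamp arm, 20 mm wide and 14 mm thick, from the hinge to the ball knob; origin on the hinge axis; its own -x runs along the arm to the knob

How it is judged:
On the way, in this order (a step that is already met when the one before it is completed fails the run):
1. one nut lies flat in a nest, down on the bar, the clamp arm still up (value of joint clamp_angle below 0.5 rad and ((horizontal distance between hex_nut_1 and nest_left below 0.003 m and z of hex_nut_1 in the frame of nest_left between -0.002 and 0.002 m and angle between hex_nut_1's own z axis and vertical below 0.06 rad) or (horizontal distance between hex_nut_1 and nest_right below 0.003 m and z of hex_nut_1 in the frame of nest_right between -0.002 and 0.002 m and angle between hex_nut_1's own z axis and vertical below 0.06 rad) or (horizontal distance between hex_nut_2 and nest_left below 0.003 m and z of hex_nut_2 in the frame of nest_left between -0.002 and 0.002 m and angle between hex_nut_2's own z axis and vertical below 0.06 rad) or (horizontal distance between hex_nut_2 and nest_right below 0.003 m and z of hex_nut_2 in the frame of nest_right between -0.002 and 0.002 m and angle between hex_nut_2's own z axis and vertical below 0.06 rad))), for 0.2 s.
2. both nuts lie flat in the nests, one in each, the clamp arm still up (value of joint clamp_angle below 0.5 rad and ((horizontal distance between hex_nut_1 and nest_left below 0.003 m and z of hex_nut_1 in the frame of nest_left between -0.002 and 0.002 m and angle between each of hex_nut_1, hex_nut_2's own z axis and vertical below 0.06 rad and horizontal distance between hex_nut_2 and nest_right below 0.003 m and z of hex_nut_2 in the frame of nest_right between -0.002 and 0.002 m) or (horizontal distance between hex_nut_1 and nest_right below 0.003 m and z of hex_nut_1 in the frame of nest_right between -0.002 and 0.002 m and angle between each of hex_nut_1, hex_nut_2's own z axis and vertical below 0.06 rad and horizontal distance between hex_nut_2 and nest_left below 0.003 m and z of hex_nut_2 in the frame of nest_left between -0.002 and 0.002 m))), for 0.2 s.
3. the clamp arm is pressed down by the fingers, both plungers about halfway in on the nuts, for one second (value of joint plunger_left between 0.0025 and 0.0095 m and contact force between each of pad_left, pad_right and anything else above 3 N and value of joint plunger_right between 0.0025 and 0.0095 m and contact force between the fingers and clamp_arm above 3 N and ((horizontal distance between hex_nut_1 and nest_left below 0.003 m and z of hex_nut_1 in the frame of nest_left between -0.002 and 0.002 m and angle between each of hex_nut_1, hex_nut_2's own z axis and vertical below 0.06 rad and horizontal distance between hex_nut_2 and nest_right below 0.003 m and z of hex_nut_2 in the frame of nest_right between -0.002 and 0.002 m) or (horizontal distance between hex_nut_1 and nest_right below 0.003 m and z of hex_nut_1 in the frame of nest_right between -0.002 and 0.002 m and angle between each of hex_nut_1, hex_nut_2's own z axis and vertical below 0.06 rad and horizontal distance between hex_nut_2 and nest_left below 0.003 m and z of hex_nut_2 in the frame of nest_left between -0.002 and 0.002 m))), for 1 s.
At the end, for the whole second after the job is handed in: each nest holds one nut, flat on the bar (within 2 mm of height, 3 mm of the nest's centre and 3.4 degrees); the gripper's fingers still press the clamp arm down and hold it still and about level, each plunger 2.5 to 9.5 mm in of its 12 mm and pressing its nut with more than 3 N (all of step 3 and velocity of joint clamp_angle between -0.05 and 0.05 rad/s); the arm keeps its last pose, push and grip.
It fails at once if the welding magnet is moved more than 30 mm (distance of weld_magnet from where it was at the start of the episode above 0.03 m).
It fails at once if the gas nozzle is moved more than 30 mm (distance of gas_nozzle from where it was at the start of the episode above 0.03 m).
It fails at once if the bolt is moved more than 30 mm (distance of hex_bolt_3 from where it was at the start of the episode above 0.03 m).
It also fails if it takes over 72 s, if anything falls off the work surface, if the arm or the gripper's body presses on something with over 40 N, if the wrist force passes 120 N, or if a joint passes its speed limit or range.

### The arm

A 6-joint arm with a two-finger parallel gripper is mounted at the origin on the work surface; the furniture and walls round the work are solid. World frame = base frame: x ahead of the robot, y to its left, z up, the work surface at z = 0. Lengths are in m, angles in rad, forces in N, time in s.
With the tool pointing down it reaches from about 0.35 to 0.85 m from the base axis. Payload 8.1 kg.
Tool frame: the origin (TCP) lies on the front face of the gripper's body, between the roots of the fingers; the fingertips stand 73 mm ahead of it and the grasp point (between the pads) lies 54 mm ahead of it; z points along the fingers, y is the line along which they close (so a half turn about z gives the same grasp; the last joint's range is limited). The gripper opens to 85 mm and grips with 20 to 120 N. Pads are 22 mm wide; open, the fingers measure 114 mm over their backs; the gripper's body (76 mm by 85 mm) begins 54 mm behind the grasp point. The pads swing forward as they close: fully open they stand 13 mm farther back than shut.
Start: joints at [1.188, 0.13, 1.488, -0, 1.523, -0.085], TCP at [0.176, 0.574, 0.304] pointing down, gripper open.
Joint ranges: [-2.96, 2.96], [-0.89, 2.26], [0.02, 2.5], [-1.34, 4.48], [0, 2.73], [-2.66, 2.66]. Speed limits (rad/s): [2.39, 2.39, 2.79, 3.14, 3.14, 3.14].

### API

Orientations are given as a unit quaternion [w, x, y, z].
In Python, from plant import readout, imaging, order gives the robot as it stands.
- The arm moves only by the tool carry_out, never from a script. Its argument "deltas" is a list of rows, each a list of 6 numbers: the shift along the world's x, y, z normalised to -1 to 1, where 1 is 100 mm, then the turn, a rotation vector about the world's x, y, z normalised to -1 to 1, where 1 is 45 degrees. In form: [[x, y, z, ax, ay, az], ...]. A call has exactly 10 rows; each row shifts and turns the commanded pose from where the row before left it; what a row does not reach is not made up. A row lasts 1/10 s, in which the tool goes at most 50 mm and 8.59 degrees, less where a joint would pass 70% of its speed; a pose out of reach is approached as far as the arm can. A call with a number of a shift or a turn outside -1 to 1 is refused whole. A call with a gripper value outside its range is refused whole. "hand" is the opening, from -1 (shut) to 1 (fully open), set as the call begins (left out, the last holds). The fingers move at their own pace and stop on an object; "squeeze" is the grip in N (left out, the last holds). Time passes only in rows, so rows that do not move let the fingers close, or fill a call up. It gives the time, the measured TCP pose, the force, the opening and the grip force at its end, in the units of the state.
- readout.observe(): the state, without advancing time (a new reading comes with each control period).
- imaging.snapshot(name): name is "scene" or "side" or "wrist"; returns a dict with "img" (420x560x3 uint8, blue, green, red), "camera_matrix" (3x3 intrinsics, pixels), "camera_from_world" (4x4, takes a point from world to camera coordinates). Camera axes: x right, y up, looking along -z (the intrinsics and any distortion apply to the point x, -y, -z); pixel columns grow to the right and rows downward; lengths in m; the calibration is good to about 2 mm. A picture is of the moment at which its call begins. There is no depth.
- order.hand_in(): hands the job in; it is judged then, once.
The state is a dict: "clock": time; "joint_positions": joint angles; "joint_velocities": joint speeds; "effort": joint torques, N m; "position": TCP position; "orientation": TCP orientation; "force": force on the tool from outside, world axes, zero at the start; "ft_torque": the same for the moment, N m; "gripper_width": finger opening in m; "finger_force": force on a finger pad.
Only numpy, scipy, OpenCV 4.12 (cv2) and the standard library are available. Lean on these libraries where they do the work, as an engineer would, in place of code of your own. Each camera call takes 0.05 s, during which the arm holds its last target. There are 200 camera calls.

## Working session

There is one attempt and no reset: what is moved stays moved. The work goes in short steps, Python scripts to look and compute and a tool call to move; the robot and the scene stay as the last step left them, time stands still between calls to the robot, and variables do not carry over. Pictures are saved under pics/ and viewed, at most 10 in all, crops included, and the job is handed in when it is done.

Besides the shell and the picture viewer there is one more tool, called as name([rows], argument=value, ...), one row to a line, values as JSON. carry_out: Moves the arm, as the interface text tells. Scaled input: -1 to 1 covers 100 mm each way for a shift and 45 degrees each way for a turn. Its arguments: {"type":"object","properties":{"deltas":{"type":"array"},"hand":{"type":"number"},"squeeze":{"type":"number"}},"required":["deltas"]}

```bash
mkdir -p pics; ls
python3 - <<'E'
from plant import readout, imaging
import cv2,numpy as np
s=readout.observe();print({k:np.round(v,3).tolist() for k,v in s.items()})
a={}
for n in("scene","side","wrist"):
    d=imaging.snapshot(n);a[n]=d;cv2.imwrite(f"pics/{n}0.png",d["img"])
    T=np.array(d["camera_from_world"]);print(n,np.round(-T[:3,:3].T@T[:3,3],3),np.round(d["camera_matrix"],1).tolist(),[k for k in d])
    np.savez(f"{n}0.npz",K=d["camera_matrix"],T=T)
E
```

```text
pics
{'clock': 0.0, 'joint_positions': [1.188, 0.131, 1.489, 0.0, 1.523, -0.085], 'joint_velocities': [0.001, 0.0, -0.001, 0.0, 0.0, -0.0], 'effort': [0.0, -56.938, -50.058, -0.0, 0.014, 0.0], 'position': [0.176, 0.573, 0.303], 'orientation': [-0.0, 0.148, 0.989, -0.001], 'force': [-0.636, 1.301, 0.402], 'ft_torque': [0.015, -0.023, -0.001], 'finger_force': 0.0, 'gripper_width': 0.086}
scene [-0.506 -0.711  0.857] [[500.4, 0.0, 281.2], [0.0, 500.4, 199.1], [0.0, 0.0, 1.0]] ['img', 'camera_matrix', 'camera_from_world']
side [-0.02  -1.018  0.738] [[499.1, 0.0, 273.4], [0.0, 499.1, 206.7], [0.0, 0.0, 1.0]] ['img', 'camera_matrix', 'camera_from_world']
wrist [0.11  0.593 0.372] [[361.8, 0.0, 276.9], [0.0, 361.8, 203.7], [0.0, 0.0, 1.0]] ['img', 'camera_matrix', 'camera_from_world']
```

View pics/scene0.png

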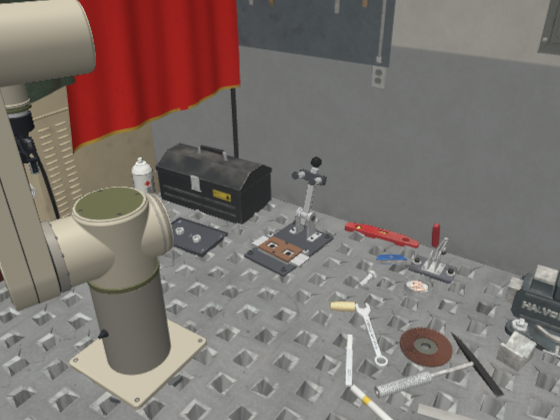

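View pics/wrist0.png

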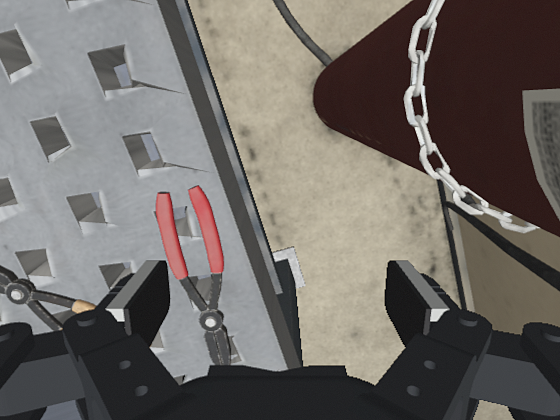

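View pics/side0.png

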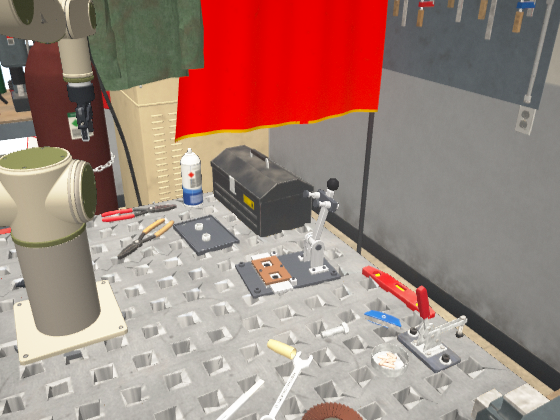

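The scene view shows the nuts in the tray at (180,231) and (197,239), and the nests at about (267,242) and (288,254). The side view shows the nuts at (200,226) and (207,238). I'll compute coarse positions, then look from close up with the wrist camera.

```bash
cat > h.py <<'E'
import numpy as np,cv2
from scipy.spatial.transform import Rotation as R
def load(n):
    d=np.load(n+".npz");return d["K"],d["T"]
def ray(n,u,v,z):
    K,T=load(n);c=-T[:3,:3].T@T[:3,3]
    d=np.linalg.inv(K)@[u,v,1];d=T[:3,:3].T@[d[0],-d[1],-d[2]]
    return c+d*(z-c[2])/d[2]
def proj(n,p):
    K,T=load(n);p=np.atleast_2d(p)@T[:3,:3].T+T[:3,3]
    q=(p*[1,-1,-1])@K.T;return q[:,:2]/q[:,2:]
def snap(n,tag):
    from plant import imaging
    d=imaging.snapshot(n);cv2.imwrite(f"pics/{n}{tag}.png",d["img"])
    np.savez(f"{n}{tag}.npz",K=d["camera_matrix"],T=np.array(d["camera_from_world"]));return d["img"]
E
python3 - <<'E'
from h import *
for n,pts in(("scene0",[(180,231,.021),(197,239,.021),(267,242,.025),(288,254,.025),(316,161,.237)]),("side0",[(200,226,.021),(207,238,.021),(264,264,.025),(269,279,.025),(333,184,.237)])):
    for u,v,z in pts: print(n,(u,v),np.round(ray(n,u,v,z),3))
K,T=load("wrist0")
c=-T[:3,:3].T@T[:3,3]; print("wristcam axes world (rows x,y,z)",np.round(T[:3,:3],3))
from plant import readout
s=readout.observe();q=s["orientation"];Rt=R.from_quat([*q[1:],q[0]]).as_matrix()
print("cam in tool",np.round(Rt.T@(c-s["position"]),3)," toolaxes\n",np.round(Rt,3))
E
```

```text
scene0 (180, 231) [0.403 0.249 0.021]
scene0 (197, 239) [0.397 0.176 0.021]
scene0 (267, 242) [ 0.492 -0.012  0.025]
scene0 (288, 254) [ 0.474 -0.096  0.025]
scene0 (316, 161) [ 0.658 -0.076  0.237]
side0 (200, 226) [0.411 0.25  0.021]
side0 (207, 238) [0.404 0.172 0.021]
side0 (264, 264) [ 0.483 -0.032  0.025]
side0 (269, 279) [ 0.463 -0.099  0.025]
side0 (333, 184) [ 0.655 -0.078  0.237]
wristcam axes world (rows x,y,z) [[ 0.292  0.956 -0.002]
 [-0.922  0.281 -0.267]
 [-0.255  0.08   0.964]]
cam in tool [ 0.069 -0.    -0.069]  toolaxes
 [[-0.956  0.293 -0.001]
 [ 0.293  0.956 -0.001]
 [ 0.    -0.001 -1.   ]]
```

carry_out([
  [0.26,-0.36,0,0,0,0.04],
  [0.26,-0.36,0,0,0,0.04],
  [0.26,-0.36,0,0,0,0.04],
  [0.26,-0.36,0,0,0,0.04],
  [0.26,-0.36,0,0,0,0.04],
  [0.26,-0.36,0,0,0,0.04],
  [0.26,-0.36,0,0,0,0.04],
  [0.26,-0.36,0,0,0,0.04],
  [0.26,-0.36,0,0,0,0.03],
  [0.26,-0.36,0,0,0,0.03],
], hand=0.2)

```text
clock: 1.15
position: [0.4367, 0.2119, 0.3038]
orientation: [0.0, -0.001, 1.0, 0.0]
force: [-0.1, 0.9, -0.5]
gripper_width: 0.0515
finger_force: 0.0
```

Run:
```python
from h import *
im=snap("wrist","1")
cv2.imwrite("pics/w1b.png",cv2.resize(im,None,fx=1.42,fy=1.42,interpolation=cv2.INTER_CUBIC))
print(np.round(proj("wrist1",[[.405,.25,.021],[.40,.174,.021]])))
```

```text
[[316. 143.]
 [237. 138.]]
```

View pics/w1b.png

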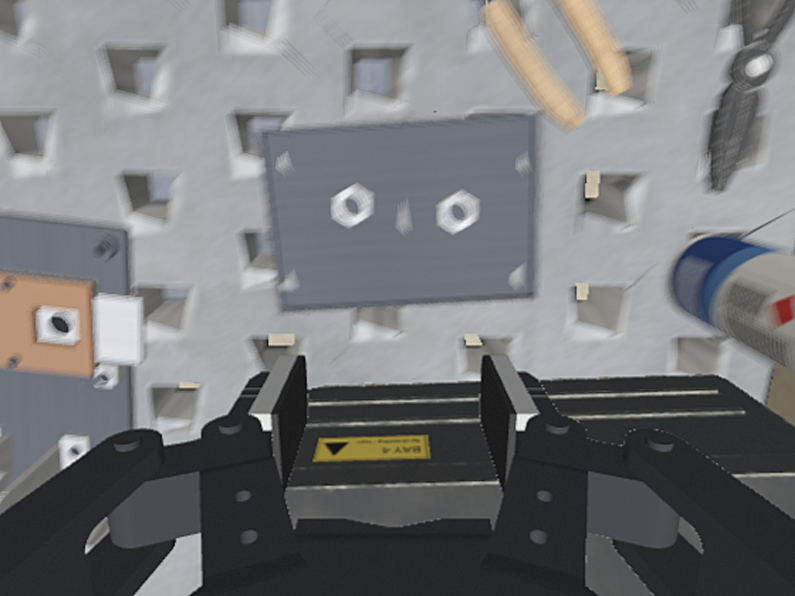

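The view shows the two nuts at (248,145) and (322.5,150) in native pixels, and one nest at (41,228). The arm was still settling, so I'll take it again and enlarge it.

Run:
```python
from h import *
im=snap("wrist","2")
a=cv2.resize(im[115:180,225:350],None,fx=6.4,fy=6.4,interpolation=cv2.INTER_CUBIC)
b=cv2.resize(im[185:270,0:115][:26*10//6*2],(0,0),fx=2,fy=2)
cv2.imwrite("pics/w2c.png",a);print(a.shape)
```

```text
(416, 800, 3)
```

View pics/w2c.png

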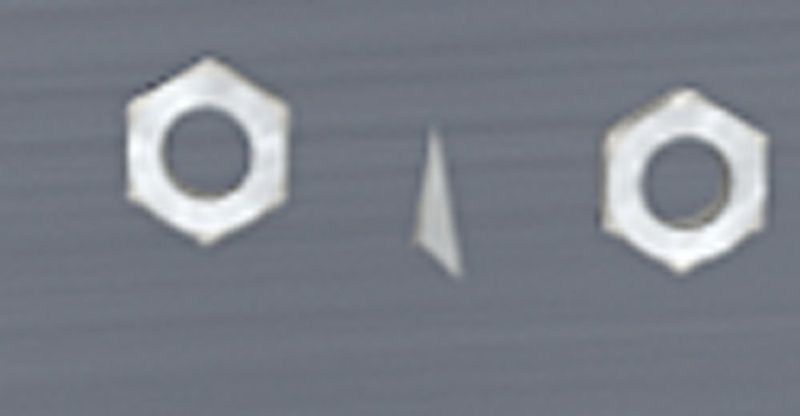

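Nut A in the crop has corners at top (208,57) and bottom (206,244). Nut B has (686,87) and (681,273). In both, flats face about ±y world. Next I'll look at the fixture.

carry_out([
  [0.05,-0.3,0,0,0,0],
  [0.05,-0.3,0,0,0,0],
  [0.05,-0.3,0,0,0,0],
  [0.05,-0.3,0,0,0,0],
  [0.05,-0.3,0,0,0,0],
  [0.05,-0.3,0,0,0,0],
  [0.05,-0.3,0,0,0,0],
  [0.05,-0.3,0,0,0,0],
  [0.05,-0.3,0,0,0,0],
  [0,0,0,0,0,0],
])

```text
clock: 2.25
position: [0.4811, -0.0586, 0.3036]
orientation: [-0.0, 0.001, 1.0, -0.0]
force: [0.1, 0.9, 0.1]
gripper_width: 0.0515
finger_force: 0.0
```

Run:
```python
from h import *
f=lambda p:(225+(p[0]+.5)/6.4-.5,115+(p[1]+.5)/6.4-.5)
for P in([(208,57),(206,244),(128,105),(128,192),(290,108),(288,198)],[(686,87),(681,273),(607,133),(605,222),(768,135),(766,228)]):
    W=np.array([ray("wrist2",*f(p),.021) for p in P])[:,:2]
    c=W.mean(0);a=np.degrees(np.arctan2(*(W-c).T[::-1]))
    print(c.round(4),np.linalg.norm(W-c,axis=1).round(4),(a%60).round(1))
im=snap("wrist","3")
p=proj("wrist3",[[.475,-.065,.025]])[0].astype(int);print(p)
x0,y0=max(p[0]-100,0),max(p[1]-75,0);print(x0,y0)
cv2.imwrite("pics/w3c.png",cv2.resize(im[y0:y0+150,x0:x0+200],None,fx=4,fy=4,interpolation=cv2.INTER_CUBIC))
```

```text
[0.4039 0.1871] [0.0138 0.0139 0.0137 0.0136 0.0139 0.0139] [59.2 58.   0.2 56.7 57.4 59.8]
[0.4081 0.2589] [0.0138 0.014  0.0139 0.0135 0.0138 0.0144] [ 2.1 59.6 59.9 57.9 59.1  0.2]
[270 170]
170 95
```

View pics/w3c.png

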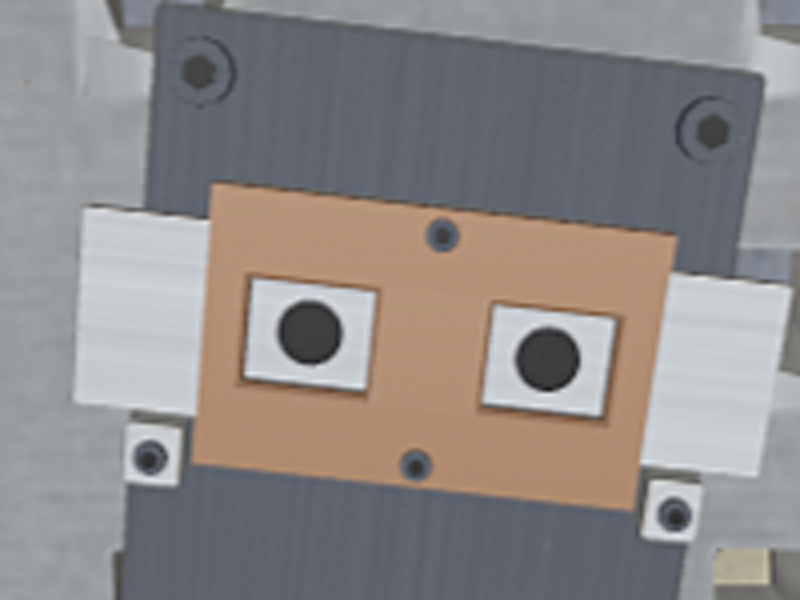

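The two nests show clearly. The hole centres in the crop are (310,332) and (547,359), and the plate corners are (212,183), (678,236), (632,510) and (192,464).

Run:
```python
from h import *
f=lambda p:(170+(p[0]+.5)/4-.5,95+(p[1]+.5)/4-.5)
W=lambda p,z:ray("wrist3",*f(p),z)[:2]
C=[W(p,.025) for p in[(212,183),(678,236),(632,510),(192,464)]];print("plate",np.round(C,4),np.mean(C,0).round(4))
r,l=W((310,332),.018),W((547,359),.018);print("nests",r.round(4),l.round(4),np.linalg.norm(l-r),np.mean([r,l],0))
s=[W(p,.028) for p in[(442,235),(415,465)]];print("screws",np.round(s,4),np.mean(s,0))
for v in(l-r,C[1]-C[0],C[2]-C[3]):print("yaw",np.degrees(np.arctan2(-v[0],v[1])))
for v in(s[1]-s[0],C[3]-C[0],C[2]-C[1]):print("yaw",np.degrees(np.arctan2(v[1],v[0])))
from plant import readout
o=readout.observe();print(np.round(o["joint_positions"],3),o["position"])
```

```text
plate [[ 0.4461 -0.1103]
 [ 0.4588  0.0011]
 [ 0.528  -0.0074]
 [ 0.5158 -0.1182]] [ 0.4872 -0.0587]
nests [ 0.4836 -0.0884] [ 0.4905 -0.0292] 0.05965944223039328 [ 0.48705802 -0.05880643]
screws [[ 0.4581 -0.0556]
 [ 0.5152 -0.0622]] [ 0.48667768 -0.05893901]
yaw -6.658239018489887
yaw -6.485988560629004
yaw -6.279056441489838
yaw -6.605031827706663
yaw -6.42907398039285
yaw -6.996712878838317
[-0.224 -0.186  1.8    0.     1.529 -1.793] [ 0.48095252 -0.05710606  0.30353654]
```

carry_out([
  [-0.085,0.272,-0.16,0,0,-0.152],
  [-0.085,0.272,-0.16,0,0,-0.152],
  [-0.085,0.272,-0.16,0,0,-0.152],
  [-0.085,0.272,-0.16,0,0,-0.152],
  [-0.085,0.272,-0.16,0,0,-0.152],
  [-0.085,0.272,-0.16,0,0,-0.152],
  [-0.085,0.272,-0.16,0,0,-0.152],
  [-0.085,0.272,-0.16,0,0,-0.152],
  [-0.085,0.272,-0.16,0,0,-0.148],
  [0,0,0,0,0,0],
], hand=0.0, squeeze=40)

```text
clock: 3.3
position: [0.4011, 0.1914, 0.1573]
orientation: [-0.002, 0.51, 0.86, -0.001]
force: [0.6, -0.2, -0.3]
gripper_width: 0.0427
finger_force: 0.0
```

```bash
cat >> h.py <<'E'
def st():
    from plant import readout
    s=readout.observe();q=s["orientation"];M=R.from_quat([*q[1:],q[0]]).as_matrix()
    print("t",round(s["clock"],2),"p",np.round(s["position"],4),"yaw",np.degrees(np.arctan2(M[1,1],M[0,1])).round(2),"tilt",np.degrees(np.arccos(-M[2,2])).round(2),"F",np.round(s["force"],1),"w",round(s["gripper_width"],4),s["finger_force"])
    return s
E
python3 -c "
from h import *
s=st();snap('wrist','4');st();print(proj('wrist4',[[.4039,.1871,.021]]),np.round(s['joint_positions'],2))
K,T=load('wrist4');print(np.round(-T[:3,:3].T@T[:3,3],4))"
```

```text
t 3.3 p [0.4011 0.1914 0.1573] yaw 28.61 tilt 0.28 F [ 0.6 -0.2 -0.3] w 0.0427 0.0
t 3.35 p [0.4023 0.1903 0.1585] yaw 28.89 tilt 0.18 F [ 0.4 -0.3 -0.3] w 0.0428 0.0
[[279.95742937 230.30624513]] [ 0.33 -0.17  2.06  0.    1.26 -0.17]
[0.3678 0.2508 0.2267]
```

carry_out([
  [-0.006,-0.017,-0.1,0,0,0],
  [0,0,-0.15,0,0,0],
  [0,0,-0.15,0,0,0],
  [0,0,-0.12,0,0,0],
  [0,0,-0.1,0,0,0],
  [0,0,-0.06,0,0,0],
  [0,0,-0.03,0,0,0],
  [0,0,0,0,0,0],
  [0,0,0,0,0,0],
  [0,0,0,0,0,0],
])

```text
clock: 4.35
position: [0.4043, 0.1868, 0.0894]
orientation: [0.0, 0.51, 0.86, 0.0]
force: [0.2, -0.3, 0.1]
gripper_width: 0.0427
finger_force: 0.0
```

```bash
python3 -c "
from h import *
st();im=snap('wrist','5');cv2.imwrite('pics/w5b.png',im)
st();print(proj('wrist5',[[.4039,.1871,.021]]))"
```

```text
t 4.35 p [0.4043 0.1868 0.0894] yaw 28.66 tilt 0.06 F [ 0.2 -0.3  0.1] w 0.0427 0.0
t 4.4 p [0.4043 0.1869 0.0894] yaw 28.66 tilt 0.06 F [ 0.4  0.3 -0.2] w 0.0429 0.0
[[278.31640434 272.04377415]]
```

View pics/w5b.png

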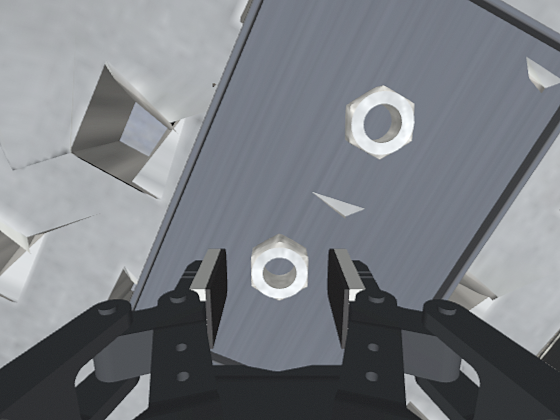

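Nut A is centred between the pads at about (279,271), which matches the prediction, and its flats are aligned with the pads. I'll close and lift.

carry_out([
  [0,0,0,0,0,0],
  [0,0,0,0,0,0],
  [0,0,0,0,0,0],
  [0,0,0,0,0,0],
  [0,0,0.05,0,0,0],
  [0,0,0.1,0,0,0],
  [0,0,0.15,0,0,0],
  [0,0,0.2,0,0,0],
  [0,0,0.2,0,0,0],
  [0,0,0,0,0,0],
], hand=-0.6)

```text
clock: 5.4
position: [0.4059, 0.1874, 0.1625]
orientation: [0.002, 0.51, 0.86, 0.002]
force: [-0.1, 0.1, -0.5]
gripper_width: 0.0214
finger_force: 39.2
```

```bash
python3 -c "
from h import *
s=st();im=snap('wrist','6');a=im[215:325,200:360];cv2.imwrite('pics/w6b.png',cv2.resize(a,None,fx=5,fy=5,interpolation=cv2.INTER_CUBIC))
s=st();print(np.round(s['joint_positions'],2))"
```

```text
t 5.4 p [0.4059 0.1874 0.1625] yaw 28.66 tilt 0.34 F [-0.1  0.1 -0.5] w 0.0214 39.21303909039125
t 5.45 p [0.4051 0.1871 0.1608] yaw 28.66 tilt 0.23 F [-0.2  0.3 -0.3] w 0.0215 39.21237839909736
[ 0.32 -0.18  2.06 -0.    1.26 -0.18]
```

View pics/w6b.png

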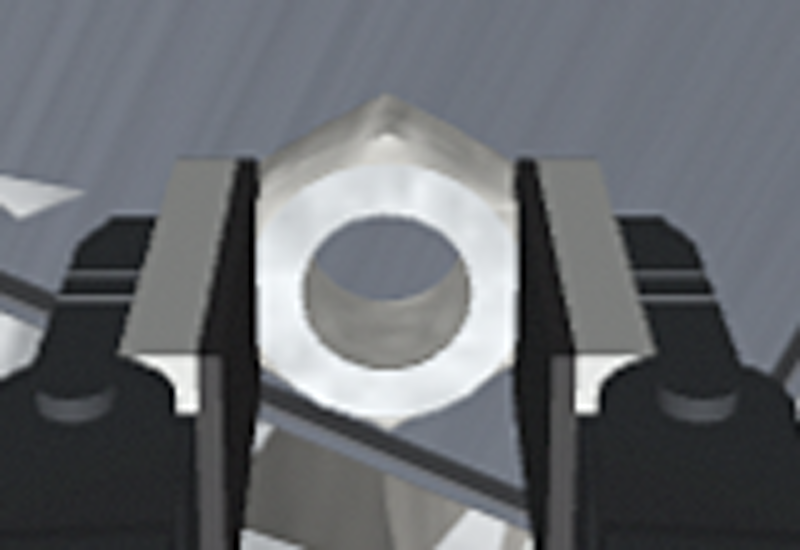

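Nut A is held squarely and flat. I'll carry it above the left nest.

carry_out([
  [0.096,-0.24,0,0,0,-0.087],
  [0.096,-0.24,0,0,0,-0.087],
  [0.096,-0.24,0,0,0,-0.087],
  [0.096,-0.24,0,0,0,-0.087],
  [0.096,-0.24,-0.03,0,0,-0.087],
  [0.096,-0.24,-0.04,0,0,-0.087],
  [0.096,-0.24,-0.04,0,0,-0.087],
  [0.096,-0.24,-0.04,0,0,-0.087],
  [0.096,-0.24,-0.03,0,0,-0.087],
  [0,0,0,0,0,0],
])

```text
clock: 6.45
position: [0.4903, -0.0316, 0.1396]
orientation: [-0.0, 0.748, 0.664, -0.001]
force: [-0.1, 0.4, 0.1]
gripper_width: 0.0213
finger_force: 39.2
```

carry_out([
  [0,0,0,0,0,0],
  [0,0,0,0,0,0],
  [0,0,0,0,0,0],
  [0,0,0,0,0,0],
  [0,0,0,0,0,0],
  [0,0,0,0,0,0],
  [0,0,0,0,0,0],
  [0,0,0,0,0,0],
  [0,0,0,0,0,0],
  [0,0,0,0,0,0],
])

```text
clock: 7.45
position: [0.4903, -0.0293, 0.1409]
orientation: [-0.0, 0.747, 0.665, 0.0]
force: [0.2, 0.4, -0.3]
gripper_width: 0.0217
finger_force: 39.2
```

```bash
python3 -c "
from h import *
s=st();im=snap('wrist','7');cv2.imwrite('pics/w7b.png',cv2.resize(im,None,fx=1.42,fy=1.42))
print(proj('wrist7',[[.4904,-.029,.025],[.4836,-.0884,.018],[.4581,-.0556,.028],[.5152,-.0622,.028]]).round(1),np.round(s['joint_positions'],2))"
```

```text
t 7.45 p [ 0.4903 -0.0293  0.1409] yaw -6.58 tilt 0.0 F [ 0.2  0.4 -0.3] w 0.0217 39.229293804382905
[[278.9 231.8]
 [278.6 320.9]
 [226.6 284.5]
 [329.8 284.7]] [-0.16 -0.02  1.95  0.    1.21 -0.05]
```

View pics/w7b.png

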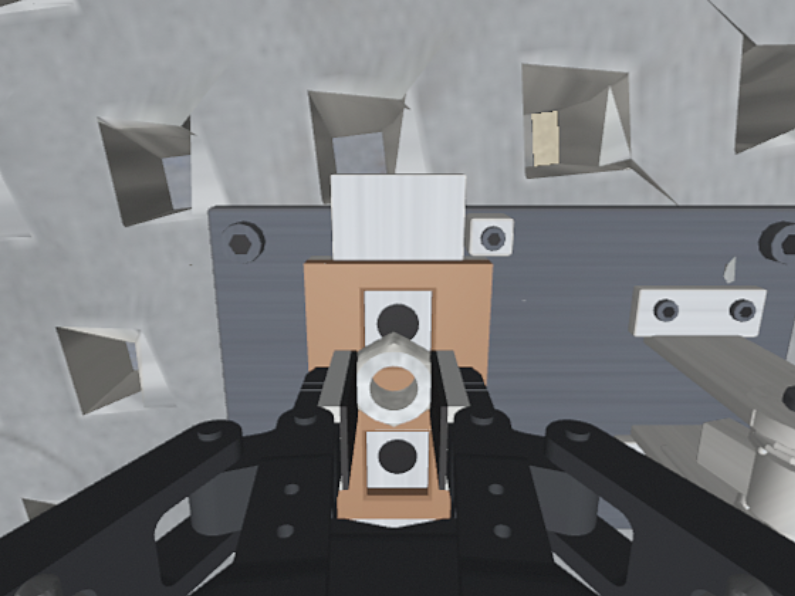

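```bash
python3 -c "
from h import *
for p in [(398,322),(398,457)]: print(ray('wrist7',(p[0]+.5)/1.42-.5,(p[1]+.5)/1.42-.5,.018).round(4))
print('slot mouth', [ray('wrist7',x/1.42,y/1.42,.025).round(4)[:2] for x,y in [(362,289),(434,289)]])
t=.1409-.0814
print(proj('wrist7',[[.4903,-.0293,t+.013]])*1.42)
im=cv2.imread('pics/wrist7.png');cv2.imwrite('pics/w7c.png',cv2.resize(im[195:355,240:320],None,fx=3.75,fy=3.75,interpolation=cv2.INTER_CUBIC))
"
```

```text
[ 0.4912 -0.0286  0.018 ]
[ 0.4845 -0.089   0.018 ]
slot mouth [array([ 0.4795, -0.0118]), array([ 0.5063, -0.0148])]
[[396.70270416 385.48598136]]
```

View pics/w7c.png

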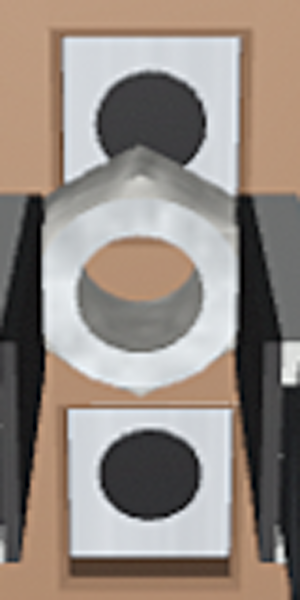

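The nut sits slightly short of the nest centre in +x and +y. I'll correct by about 1.2 and 1.0 mm, then descend partway and check the force.

carry_out([
  [0.013,0.009,-0.1,0,0,0],
  [0,0,-0.1,0,0,0],
  [0,0,-0.06,0,0,0],
  [0,0,-0.04,0,0,0],
  [0,0,-0.02,0,0,0],
  [0,0,-0.02,0,0,0],
  [0,0,-0.01,0,0,0],
  [0,0,-0.01,0,0,0],
  [0,0,-0.01,0,0,0],
  [0,0,0,0,0,0],
])

```text
clock: 8.5
position: [0.4916, -0.0284, 0.1039]
orientation: [0.0, 0.747, 0.665, 0.0]
force: [0.9, -0.0, -0.6]
gripper_width: 0.0211
finger_force: 39.2
```

```bash
python3 -c "
from h import *
s=st();print(s['ft_torque'])"
```

```text
t 8.5 p [ 0.4916 -0.0284  0.1039] yaw -6.58 tilt 0.0 F [ 0.9 -0.  -0.6] w 0.0211 39.233095449744724
[-0.0327119   0.05695923 -0.01278526]
```

It's entering without contact, so I'll continue down.

carry_out([
  [0,0,-0.01,0,0,0],
  [0,0,-0.01,0,0,0],
  [0,0,-0.01,0,0,0],
  [0,0,-0.01,0,0,0],
  [0,0,-0.003,0,0,0],
  [0,0,-0.003,0,0,0],
  [0,0,0,0,0,0],
  [0,0,0,0,0,0],
  [0,0,0,0,0,0],
  [0,0,0,0,0,0],
])

```text
clock: 9.5
position: [0.4916, -0.0284, 0.0994]
orientation: [-0.0, 0.747, 0.665, -0.0]
force: [-3.8, 0.3, 4.8]
gripper_width: 0.0213
finger_force: 39.9
```

```bash
python3 -c "
from h import *
s=st();print(s['ft_torque']);im=snap('wrist','8');print(proj('wrist8',[[.4904,-.029,.031],[.4911,-.028,.031]]).round(1))"
```

```text
t 9.5 p [ 0.4916 -0.0284  0.0994] yaw -6.58 tilt 0.01 F [-3.8  0.3  4.8] w 0.0213 39.87538362387568
[ 0.02331804  0.60725162 -0.00571518]
[[276.8 273.1]
 [278.2 270.7]]
```

There's light contact, so the nut is probably on the bar. I'll release, lift and look.

carry_out([
  [0,0,0,0,0,0],
  [0,0,0,0,0,0],
  [0,0,0,0,0,0],
  [0,0,0,0,0,0],
  [0,0,0.1,0,0,0],
  [0,0,0.2,0,0,0],
  [0,0,0.2,0,0,0],
  [0,0,0.1,0,0,0],
  [0,0,0,0,0,0],
  [0,0,0,0,0,0],
], hand=0.0)

```text
clock: 10.55
position: [0.4915, -0.0284, 0.1591]
orientation: [0.0, 0.746, 0.665, 0.0]
force: [-0.4, -0.1, -0.1]
gripper_width: 0.0427
finger_force: 0.0
```

```bash
python3 -c "
from h import *
s=st();im=snap('wrist','9');cv2.imwrite('pics/w9c.png',cv2.resize(im[180:345,180:380],None,fx=3.2,fy=3.2,interpolation=cv2.INTER_CUBIC))
for z in(.031,.035):print(z,(proj('wrist9',[[.4905,-.029,z]])-[180,180])*3.2)"
```

```text
t 10.55 p [ 0.4915 -0.0284  0.1591] yaw -6.57 tilt 0.01 F [-0.4 -0.1 -0.1] w 0.0427 0.0
0.031 [[310.34352354 147.98321514]]
0.035 [[310.36166957 155.3947199 ]]
```

View pics/w9c.png

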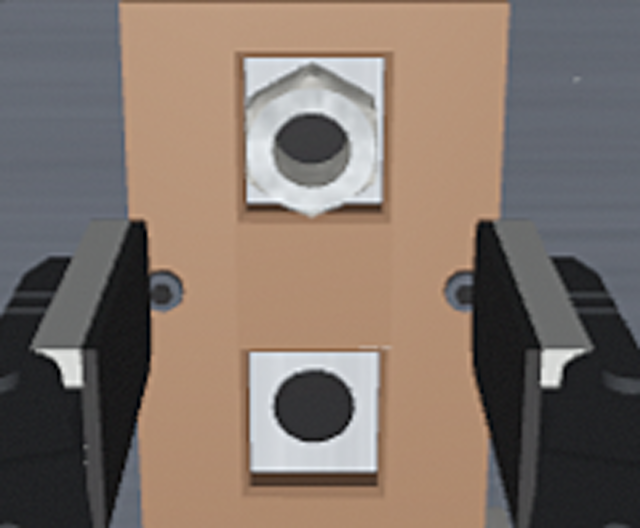

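Nut 1 lies flat in the left nest, at crop (312,148) against a predicted (310,148). I've now viewed 11 pictures, one over the limit of 10, so from here on I'll measure numerically without viewing.

```bash
python3 -c "
from h import *
for p in [(380,121)]: print(ray('wrist5',*p,.021).round(4))
P=[(380,85),(414,100),(414,138),(380,159),(347,140),(347,103)]
W=np.array([ray('wrist5',*p,.021)[:2] for p in P]);c=W.mean(0);print(c,((np.degrees(np.arctan2(*(W-c).T[::-1]))+30)%60-30).round(1))
"
```

```text
[0.4074 0.2591 0.021 ]
[0.40757132 0.25903512] [ 3.6  1.7  3.8  2.6 -1.5  1.5]
```

carry_out([
  [-0.093,0.319,0,0,0,0.09],
  [-0.093,0.319,0,0,0,0.09],
  [-0.093,0.319,0,0,0,0.09],
  [-0.093,0.319,0,0,0,0.09],
  [-0.093,0.319,0,0,0,0.09],
  [-0.093,0.319,0,0,0,0.09],
  [-0.093,0.319,0,0,0,0.09],
  [-0.093,0.319,0,0,0,0.09],
  [-0.093,0.319,0,0,0,0.085],
  [0,0,0,0,0,0],
])

```text
clock: 11.6
position: [0.406, 0.2613, 0.1581]
orientation: [-0.001, 0.5, 0.866, -0.0]
force: [-0.4, -0.1, -0.0]
gripper_width: 0.0429
finger_force: 0.0
```

carry_out([
  [0,0.002,-0.1,0,0,0],
  [0,0,-0.15,0,0,0],
  [0,0,-0.15,0,0,0],
  [0,0,-0.12,0,0,0],
  [0,0,-0.1,0,0,0],
  [0,0,-0.06,0,0,0],
  [0,0,-0.024,0,0,0],
  [0,0,0,0,0,0],
  [0,0,0,0,0,0],
  [0,0,0,0,0,0],
])

```text
clock: 12.6
position: [0.4084, 0.2592, 0.0896]
orientation: [0.0, 0.503, 0.865, 0.001]
force: [-0.6, -0.7, 0.9]
gripper_width: 0.0426
finger_force: 0.0
```

```bash
python3 -c "
from h import *
st();im=snap('wrist','10');p=proj('wrist10',[[.4079,.259,.021]])[0];print(p)
g=cv2.cvtColor(im,cv2.COLOR_BGR2GRAY);x,y=p.astype(int);m=(g[y-45:y+45,x-45:x+45]>165).astype(np.uint8)
n,l,s,c=cv2.connectedComponentsWithStats(m)
for i in range(1,n):
    if s[i,4]>200:print(s[i]+[x-45,y-45,0,0,0],c[i]+[x-45,y-45])
"
```

```text
t 12.6 p [0.4084 0.2592 0.0896] yaw 29.65 tilt 0.07 F [-0.6 -0.7  0.9] w 0.0426 0.0
[277.7784777  272.72795817]
[ 251  242   58   59 1710] [279.87134503 270.0754386 ]
```

carry_out([
  [0,0,0,0,0,0],
  [0,0,0,0,0,0],
  [0,0,0,0,0,0],
  [0,0,0,0,0,0],
  [0,0,0.05,0,0,0],
  [0,0,0.1,0,0,0],
  [0,0,0.15,0,0,0],
  [0,0,0.2,0,0,0],
  [0,0,0.2,0,0,0],
  [0,0,0,0,0,0],
], hand=-0.6)

```text
clock: 13.65
position: [0.4098, 0.2599, 0.1627]
orientation: [0.002, 0.503, 0.864, 0.003]
force: [0.4, 1.3, -0.2]
gripper_width: 0.0212
finger_force: 39.2
```

```bash
python3 -c "
from h import *
s=st();im=snap('wrist','11');p=proj('wrist11',[[*s['position'][:2],s['position'][2]-.068]])[0];print(p)
g=cv2.cvtColor(im,cv2.COLOR_BGR2GRAY);x,y=p.astype(int);m=(g[y-45:y+45,x-45:x+45]>165).astype(np.uint8)
n,l,s,c=cv2.connectedComponentsWithStats(m)
for i in range(1,n):
    if s[i,4]>200:print(s[i]+[x-45,y-45,0,0,0],c[i]+[x-45,y-45])
im=cv2.imread('pics/wrist6.png');g=cv2.cvtColor(im,cv2.COLOR_BGR2GRAY);m=(g[y-45:y+45,x-45:x+45]>165).astype(np.uint8)
n,l,s,c=cv2.connectedComponentsWithStats(m)
for i in range(1,n):
    if s[i,4]>200:print('nut1',s[i]+[x-45,y-45,0,0,0],c[i]+[x-45,y-45])
"
```

```text
t 13.65 p [0.4098 0.2599 0.1627] yaw 29.65 tilt 0.35 F [ 0.4  1.3 -0.2] w 0.0212 39.221569462164894
[278.21236191 273.48731667]
[ 251  242   52   58 1565] [276.91821086 270.03961661]
nut1 [ 251  241   52   60 1626] [276.36162362 269.5399754 ]
```

carry_out([
  [0.085,-0.385,0,0,0,-0.09],
  [0.085,-0.385,0,0,0,-0.09],
  [0.085,-0.385,0,0,0,-0.09],
  [0.085,-0.385,0,0,0,-0.09],
  [0.085,-0.385,0,0,0,-0.09],
  [0.085,-0.385,0,0,0,-0.09],
  [0.085,-0.385,0,0,0,-0.09],
  [0.085,-0.385,-0.06,0,0,-0.09],
  [0.085,-0.389,-0.06,0,0,-0.085],
  [0,0,-0.06,0,0,0],
])

```text
clock: 14.7
position: [0.4847, -0.0919, 0.1401]
orientation: [0.001, 0.749, 0.663, -0.0]
force: [-0.0, -0.1, -0.9]
gripper_width: 0.021
finger_force: 39.3
```

carry_out([
  [0,0,0,0,0,0],
  [0,0,0,0,0,0],
  [0,0,0,0,0,0],
  [0,0,0,0,0,0],
  [0,0,0,0,0,0],
  [0,0,0,0,0,0],
  [0,0,0,0,0,0],
  [0,0,0,0,0,0],
  [0,0,0,0,0,0],
  [0,0,0,0,0,0],
])

```text
clock: 15.7
position: [0.4845, -0.088, 0.1409]
orientation: [0.0, 0.747, 0.665, 0.0]
force: [0.1, -0.1, -1.1]
gripper_width: 0.0215
finger_force: 39.3
```

```bash
python3 -c "
from h import *
s=st();print(np.round(s['joint_positions'],2))"
```

```text
t 15.7 p [ 0.4845 -0.088   0.1409] yaw -6.58 tilt 0.0 F [ 0.1 -0.1 -1.1] w 0.0215 39.256005968028944
[-0.28 -0.02  1.95  0.    1.21 -0.17]
```

carry_out([
  [0,0,-0.1,0,0,0],
  [0,0,-0.1,0,0,0],
  [0,0,-0.06,0,0,0],
  [0,0,-0.04,0,0,0],
  [0,0,-0.02,0,0,0],
  [0,0,-0.02,0,0,0],
  [0,0,-0.01,0,0,0],
  [0,0,-0.01,0,0,0],
  [0,0,-0.01,0,0,0],
  [0,0,0,0,0,0],
])

```text
clock: 16.7
position: [0.4845, -0.088, 0.1039]
orientation: [0.0, 0.747, 0.665, 0.0]
force: [-0.1, 0.9, -0.5]
gripper_width: 0.0211
finger_force: 39.3
```

carry_out([
  [0,0,-0.01,0,0,0],
  [0,0,-0.01,0,0,0],
  [0,0,-0.01,0,0,0],
  [0,0,-0.01,0,0,0],
  [0,0,-0.003,0,0,0],
  [0,0,-0.003,0,0,0],
  [0,0,0,0,0,0],
  [0,0,0,0,0,0],
  [0,0,0,0,0,0],
  [0,0,0,0,0,0],
])

```text
clock: 17.7
position: [0.4844, -0.088, 0.0995]
orientation: [-0.0, 0.746, 0.665, -0.0]
force: [-3.7, 1.1, 5.6]
gripper_width: 0.0216
finger_force: 39.9
```

carry_out([
  [0,0,0,0,0,0],
  [0,0,0,0,0,0],
  [0,0,0,0,0,0],
  [0,0,0,0,0,0],
  [0,0,0.1,0,0,0],
  [0,0,0.2,0,0,0],
  [0,0,0.3,0,0,0],
  [0,0,0.4,0,0,0],
  [0,0,0.4,0,0,0],
  [0,0,0.1,0,0,0],
], hand=0.0)

```text
clock: 18.7
position: [0.4866, -0.0886, 0.2557]
orientation: [0.004, 0.746, 0.665, 0.002]
force: [0.9, 0.6, -0.3]
gripper_width: 0.0425
finger_force: 0.0
```

carry_out([
  [-0.05,0,0.1,0,0,0],
  [-0.1,0,0.1,0,0,0],
  [-0.1,0,0.1,0,0,0],
  [-0.1,0,0.1,0,0,0],
  [-0.05,0,0.1,0,0,0],
  [0,0,0,0,0,0],
  [0,0,0,0,0,0],
  [0,0,0,0,0,0],
  [0,0,0,0,0,0],
  [0,0,0,0,0,0],
])

```text
clock: 19.7
position: [0.4444, -0.0879, 0.2987]
orientation: [-0.0, 0.746, 0.665, -0.0]
force: [-0.2, -0.1, -0.1]
gripper_width: 0.0429
finger_force: 0.0
```

```bash
python3 -c "
from h import *
s=st();im=snap('wrist','12');snap('side','12');snap('scene','12')
g=cv2.cvtColor(im,cv2.COLOR_BGR2GRAY)
for q in([.4909,-.029],[.4842,-.0885]):
    for dz in(.018,.031): print(proj('wrist12',[[*q,dz]])[0].round(1),end=' ')
    x,y=proj('wrist12',[[*q,.031]])[0].astype(int);c=g[y-24:y+24,x-24:x+24]
    for th in (165,185,200):
      n,l,st_,ce=cv2.connectedComponentsWithStats((c>th).astype(np.uint8))
      for i in range(1,n):
        if st_[i,4]>150:print(th,st_[i]+[x-24,y-24,0,0,0],(ce[i]+[x-24,y-24]).round(1))
    n,l,st_,ce=cv2.connectedComponentsWithStats((c<70).astype(np.uint8))
    for i in range(1,n):
        if st_[i,4]>20:print('dark',st_[i]+[x-24,y-24,0,0,0],(ce[i]+[x-24,y-24]).round(1))
"
```

```text
t 19.7 p [ 0.4444 -0.0879  0.2987] yaw -6.57 tilt 0.06 F [-0.2 -0.1 -0.1] w 0.0429 0.0
[320.6 107.5] [322.2 107.7] 165 [307  91  28  34 678] [320.8 107.3]
185 [307  92  28  33 576] [320.9 108.1]
200 [309  96  26  28 275] [322.3 111.8]
dark [315 102  12  14  52] [320.6 108.6]
[318.7 170.8] [320.2 173.3] 165 [306 157  27  30 520] [318.8 171.2]
185 [306 157  26  30 462] [318.9 171. ]
200 [306 162  25  24 232] [319.2 176.8]
dark [313 168  12  11 105] [318.5 172.6]
```

Both nuts are seated. Next I'll turn the tool to pinch along the fixture's y and go above the knob.

carry_out([
  [0,0,0.16,0,0,0.19],
  [0,0,0.16,0,0,0.19],
  [0,0,0.16,0,0,0.19],
  [0,0,0.16,0,0,0.19],
  [0.3,0.017,0,0,0,0.19],
  [0.3,0.017,0,0,0,0.19],
  [0.3,0.017,0,0,0,0.19],
  [0.3,0.017,0,0,0,0.19],
  [0.3,0.017,0,0,0,0.19],
  [0.3,0.017,0,0,0,0.19],
], hand=0.4, squeeze=60)

```text
clock: 20.85
position: [0.6257, -0.0777, 0.3629]
orientation: [-0.0, 0.093, 0.996, -0.0]
force: [0.1, -0.8, 0.4]
gripper_width: 0.0597
finger_force: 0.0
```

carry_out([
  [0.2,0,0,0,0,0.1],
  [0.07,0,0,0,0,0],
  [0,0,0,0,0,0],
  [0,0,0,0,0,0],
  [0,0,0,0,0,0],
  [0,0,0,0,0,0],
  [0,0,0,0,0,0],
  [0,0,0,0,0,0],
  [0,0,0,0,0,0],
  [0,0,0,0,0,0],
])

```text
clock: 21.85
position: [0.6514, -0.0778, 0.3633]
orientation: [0.0, 0.057, 0.998, -0.0]
force: [-0.6, -0.1, 0.3]
gripper_width: 0.0599
finger_force: 0.0
```

```bash
python3 -c "
from h import *
s=st();im=snap('wrist','13');print(np.round(s['joint_positions'],2))
p=proj('wrist13',[[.6514,-.0777,.237]])[0];print(p)
g=cv2.cvtColor(im,cv2.COLOR_BGR2GRAY);x,y=p.astype(int);m=(g[y-80:y+80,x-80:x+80]<45).astype(np.uint8)
n,l,s,c=cv2.connectedComponentsWithStats(m)
for i in range(1,n):
    if s[i,4]>200:print(s[i]+[x-80,y-80,0,0,0],c[i]+[x-80,y-80])
for r in range(y-80,y+81,10): print(r,' '.join('%3d'%v for v in g[r,x-80:x+81:8]))
"
```

```text
t 21.85 p [ 0.6514 -0.0778  0.3633] yaw 83.42 tilt 0.0 F [-0.6 -0.1  0.3] w 0.0599 0.0
[-0.2   0.27  1.23  0.    1.65 -1.65]
[277.19126767 228.28283194]
[ 250  202   54   55 1967] [276.4956787  228.15505846]
[197 252   9  56 441] [200.56689342 280.09070295]
[349 252   8  56 388] [352.94587629 279.89690722]
148 158 152 100  85 202 106 109  98  96 147 146 146  97  99 110 145 203  99 149 162 162
158 152 150 121 152 176 150  94  96  97 148 147 147  97  98 100 151 180 149 155 163 157
168 155 155 149 190 202 194  72  68  65  66  67  67  68  67 109 195 202 181 156 157 161
178 157 153  62 159 206 203  71  70  71  72  71  73  71  73  71 207 205 101 110 156 156
188 150 151 100 101 100 101 101 101 100 100 102 100 101 100 100 100 100 100  98 159 156
198 150 152  99 101 102 102 102 103 129 148 152 149  97 105 106 107 105 105  90 158 157
208 143 146 148 163 196 183 155 160  13  29  33  30  20 197 153 199 197 149 157 160 153
218  53  67 133 132 156 157 158  19  36  39  42  37  33  45 154 157 149 157 153 156 159
228 116 122 129  45 154 158 155  35  39  46  63  45  39  31 157 152 156 157 157 157 153
238 112 125 146 142 157 157 155  28  39  48  57  43  38  20 157 154 153 155 157 154 154
248 157 155 152 153 155 150 154 152  33  39  38  37  31 158 169 163 166 144 160 167 160
258  26 154 154 166 165 163 165 169 161 164 170 171 165 167 165 161 163 163 165 177  26
268  23 136 120 169 159 164 168 154 153 160 166 167 163 160 163 161 166 171 165 122  24
278  21   0 153 163 167 158 163 160 156 161 155 163 164 159 160 165 162 164 168   0  21
288  22   8 150 162 166 166 163 162 158 156 154 153 158 163 167 165 167 170 162   7  23
298  21 159 147 158 167 157 153 156 159 158 160 156 158 168 175 167 166 175 169 114  22
308  22 155 153 117 150 158 154 154 165 167 159 154 163 167 165 164 158 157 155 164  23
```

The knob is exactly where predicted, at (277,229), and centred between the pads. I'll descend and then pinch.

carry_out([
  [0,0,-0.12,0,0,0],
  [0,0,-0.15,0,0,0],
  [0,0,-0.15,0,0,0],
  [0,0,-0.12,0,0,0],
  [0,0,-0.1,0,0,0],
  [0,0,-0.05,0,0,0],
  [0,0,-0.03,0,0,0],
  [0,0,0,0,0,0],
  [0,0,0,0,0,0],
  [0,0,0,0,0,0],
])

```text
clock: 22.9
position: [0.6518, -0.0778, 0.2922]
orientation: [0.001, 0.057, 0.998, -0.0]
force: [-0.0, 0.3, -0.6]
gripper_width: 0.0595
finger_force: 0.0
```

carry_out([
  [0,0,0,0,0,0],
  [0,0,0,0,0,0],
  [0,0,0,0,0,0],
  [0,0,0,0,0,0],
  [0,0,0,0,0,0],
  [0,0,0,0,0,0],
  [0,0,0,0,0,0],
  [0,0,0,0,0,0],
  [0,0,0,0,0,0],
  [0,0,0,0,0,0],
], hand=-0.4)

```text
clock: 23.9
position: [0.6517, -0.0781, 0.292]
orientation: [0.001, 0.057, 0.998, -0.0]
force: [-1.1, -1.7, 6.3]
gripper_width: 0.0286
finger_force: 59.0
```

```bash
python3 -c "
from h import *
s=st()
# arc rows: knob from phi=1.85 to 0
phi=np.linspace(1.85,0,41);x=-.165*np.cos(phi);z=.165*np.sin(phi);e=np.array([.9935,-.1141])
P=np.c_[np.outer(x,e),z];D=np.diff(P,axis=0)*10
for i,d in enumerate(D):print(i,d.round(3).tolist(),end=';' if i%4<3 else '\n')
"
```

```text
t 23.9 p [ 0.6517 -0.0781  0.292 ] yaw 83.41 tilt 0.07 F [-1.1 -1.7  6.3] w 0.0286 59.02996368880849
0 [-0.073, 0.008, 0.019];1 [-0.074, 0.009, 0.016];2 [-0.075, 0.009, 0.012];3 [-0.075, 0.009, 0.009]
4 [-0.076, 0.009, 0.005];5 [-0.076, 0.009, 0.002];6 [-0.076, 0.009, -0.002];7 [-0.076, 0.009, -0.005]
8 [-0.075, 0.009, -0.009];9 [-0.075, 0.009, -0.012];10 [-0.074, 0.009, -0.016];11 [-0.073, 0.008, -0.019]
12 [-0.072, 0.008, -0.022];13 [-0.071, 0.008, -0.026];14 [-0.07, 0.008, -0.029];15 [-0.069, 0.008, -0.032]
16 [-0.067, 0.008, -0.036];17 [-0.065, 0.008, -0.039];18 [-0.064, 0.007, -0.042];19 [-0.062, 0.007, -0.045]
20 [-0.059, 0.007, -0.047];21 [-0.057, 0.007, -0.05];22 [-0.055, 0.006, -0.053];23 [-0.052, 0.006, -0.055]
24 [-0.05, 0.006, -0.058];25 [-0.047, 0.005, -0.06];26 [-0.044, 0.005, -0.062];27 [-0.041, 0.005, -0.064]
28 [-0.038, 0.004, -0.066];29 [-0.035, 0.004, -0.067];30 [-0.032, 0.004, -0.069];31 [-0.029, 0.003, -0.07]
32 [-0.026, 0.003, -0.072];33 [-0.022, 0.003, -0.073];34 [-0.019, 0.002, -0.074];35 [-0.016, 0.002, -0.075]
36 [-0.012, 0.001, -0.075];37 [-0.009, 0.001, -0.076];38 [-0.005, 0.001, -0.076];39 [-0.002, 0.0, -0.076]
```

carry_out([
  [-0.073,0.008,0.019,0,0,0],
  [-0.074,0.009,0.016,0,0,0],
  [-0.075,0.009,0.012,0,0,0],
  [-0.075,0.009,0.009,0,0,0],
  [-0.076,0.009,0.005,0,0,0],
  [-0.076,0.009,0.002,0,0,0],
  [-0.076,0.009,-0.002,0,0,0],
  [-0.076,0.009,-0.005,0,0,0],
  [-0.075,0.009,-0.009,0,0,0],
  [-0.075,0.009,-0.012,0,0,0],
])

```text
clock: 24.9
position: [0.576, -0.0693, 0.2955]
orientation: [0.001, 0.058, 0.998, -0.0]
force: [1.4, -5.0, 5.5]
gripper_width: 0.0285
finger_force: 60.1
```

carry_out([
  [-0.074,0.009,-0.016,0,0,0],
  [-0.073,0.008,-0.019,0,0,0],
  [-0.072,0.008,-0.022,0,0,0],
  [-0.071,0.008,-0.026,0,0,0],
  [-0.07,0.008,-0.029,0,0,0],
  [-0.069,0.008,-0.032,0,0,0],
  [-0.067,0.008,-0.036,0,0,0],
  [-0.065,0.008,-0.039,0,0,0],
  [-0.064,0.007,-0.042,0,0,0],
  [-0.062,0.007,-0.045,0,0,0],
])

```text
clock: 25.9
position: [0.5069, -0.0612, 0.2643]
orientation: [-0.0, 0.057, 0.998, -0.0]
force: [0.2, -3.9, 5.5]
gripper_width: 0.0286
finger_force: 60.5
```

carry_out([
  [-0.059,0.007,-0.047,0,0,0],
  [-0.057,0.007,-0.05,0,0,0],
  [-0.055,0.006,-0.053,0,0,0],
  [-0.052,0.006,-0.055,0,0,0],
  [-0.05,0.006,-0.058,0,0,0],
  [-0.047,0.005,-0.06,0,0,0],
  [-0.044,0.005,-0.062,0,0,0],
  [-0.041,0.005,-0.064,0,0,0],
  [-0.038,0.004,-0.066,0,0,0],
  [-0.035,0.004,-0.067,0,0,0],
])

```text
clock: 26.9
position: [0.4591, -0.0557, 0.2055]
orientation: [-0.0, 0.057, 0.998, -0.0]
force: [0.4, -5.0, 4.4]
gripper_width: 0.0287
finger_force: 60.5
```

carry_out([
  [-0.032,0.004,-0.069,0,0,0],
  [-0.029,0.003,-0.07,0,0,0],
  [-0.026,0.003,-0.072,0,0,0],
  [-0.022,0.003,-0.073,0,0,0],
  [-0.019,0.002,-0.074,0,0,0],
  [-0.016,0.002,-0.075,0,0,0],
  [-0.012,0.001,-0.075,0,0,0],
  [-0.009,0.001,-0.07,0,0,0],
  [0,0,0,0,0,0],
  [0,0,0,0,0,0],
])

```text
clock: 27.9
position: [0.443, -0.0538, 0.1479]
orientation: [0.0, 0.057, 0.998, -0.0]
force: [1.1, -5.8, 3.1]
gripper_width: 0.0289
finger_force: 60.7
```

```bash
python3 -c "
from h import *
s=st();print(np.round(s['joint_positions'],2),s['ft_torque'])"
```

```text
t 27.9 p [ 0.443  -0.0538  0.1479] yaw 83.42 tilt 0.04 F [ 1.1 -5.8  3.1] w 0.0289 60.69077951006534
[-0.24 -0.16  2.07 -0.    1.23 -1.69] [-0.8735158  -0.34435376 -0.01305537]
```

carry_out([
  [-0.004,0,-0.04,0,0,0],
  [-0.002,0,-0.04,0,0,0],
  [0,0,-0.03,0,0,0],
  [0,0,-0.02,0,0,0],
  [0,0,-0.02,0,0,0],
  [0,0,0,0,0,0],
  [0,0,0,0,0,0],
  [0,0,0,0,0,0],
  [0,0,0,0,0,0],
  [0,0,0,0,0,0],
])

```text
clock: 28.9
position: [0.4425, -0.0538, 0.1339]
orientation: [-0.0, 0.057, 0.998, -0.0]
force: [-5.4, -4.7, 14.8]
gripper_width: 0.0283
finger_force: 61.8
```

```bash
python3 -c "
from h import *
s=st();print(s['ft_torque'])
import cv2
a=snap('side','14')
# knob blob
p=proj('side14',[[.4425,-.0537,.078]])[0];print('pred knob level',p)
x,y=p.astype(int);g=cv2.cvtColor(a,cv2.COLOR_BGR2GRAY)
for r in range(y-14,y+15,2):print(r,' '.join('%3d'%v for v in g[r,x-16:x+17:2]))
"
```

```text
t 28.9 p [ 0.4425 -0.0538  0.1339] yaw 83.43 tilt 0.03 F [-5.4 -4.7 14.8] w 0.0283 61.778824518196416
[-0.71374902  0.58306017 -0.06971849]
pred knob level [253.43520335 254.47710456]
240 114 144 182 180 126  62  56  67  75  69  59  64  96  90  62 211 236
242  87 131 182 179 165  63  60  67  67  61  59  60  91  93  61 206 251
244 166 175 182 186 184 191  67  59  69  57  59  59  89  72  68 216 189
246 189 187 184 187 188  97  61  58  68  60  61  61  61  60  68 137 129
248 211 190 191 187 189  96  61  61  68  59  63  84  87  58 165 247 250
250 215 194 189 188 191 120  60  63  66  58  65  77  74  61 247 250 250
252 198 191 191 190 189 118  61  83 156  62  63  68 171 217 218 212 147
254 197 197 193 186 183 127  58  86 170  65  79  73 162 190 188 156 120
256 195 193 193 197 210 209  53  85 169  63  65  73 246 215 208 144  80
258 194 197 196 196 205 222 154  81 170  65  71  72 195 144 185 194  77
260 199 200 199 197 193 219 216 134 169  66  74  70 166  89 119 130  89
262 196 168 110 146 166 145 133 155 169  63  67 112 122 244 127 136 147
264 156 108 115 112 129 127 125 130 144 159 165 164 159 215 230 235 200
266 125  94  90 100 124 126 125 129 127 138 163 162 163 153 182 182 166
268 121 125 122 124 126 126 125 125 140 157 162 162 162 162 163 163 162
```

Kinematics put the plungers at about 5–6 mm. I'll hold for a second, then locate the contact point with a short raise to confirm the depth by force.

carry_out([
  [0,0,0,0,0,0],
  [0,0,0,0,0,0],
  [0,0,0,0,0,0],
  [0,0,0,0,0,0],
  [0,0,0,0,0,0],
  [0,0,0,0,0,0],
  [0,0,0,0,0,0],
  [0,0,0,0,0,0],
  [0,0,0,0,0,0],
  [0,0,0,0,0,0],
])

```text
clock: 29.95
position: [0.4424, -0.0538, 0.1338]
orientation: [-0.0, 0.057, 0.998, -0.0]
force: [-6.1, -4.7, 14.3]
gripper_width: 0.0292
finger_force: 61.8
```

carry_out([
  [0,0,0.02,0,0,0],
  [0,0,0.02,0,0,0],
  [0,0,0.02,0,0,0],
  [0,0,0,0,0,0],
  [0,0,0,0,0,0],
  [0,0,0,0,0,0],
  [0,0,0,0,0,0],
  [0,0,0,0,0,0],
  [0,0,0,0,0,0],
  [0,0,0,0,0,0],
])

```text
clock: 30.95
position: [0.4425, -0.0538, 0.1394]
orientation: [0.0, 0.057, 0.998, -0.0]
force: [-0.6, -4.8, 8.5]
gripper_width: 0.0286
finger_force: 61.2
```

carry_out([
  [0,0,0.02,0,0,0],
  [0,0,0.02,0,0,0],
  [0,0,0,0,0,0],
  [0,0,0,0,0,0],
  [0,0,0,0,0,0],
  [0,0,0,0,0,0],
  [0,0,0,0,0,0],
  [0,0,0,0,0,0],
  [0,0,0,0,0,0],
  [0,0,0,0,0,0],
])

```text
clock: 31.95
position: [0.4426, -0.0538, 0.143]
orientation: [0.0, 0.057, 0.998, -0.0]
force: [2.1, -5.4, 2.2]
gripper_width: 0.0287
finger_force: 60.8
```

carry_out([
  [0,0,-0.02,0,0,0],
  [0,0,-0.02,0,0,0],
  [0,0,0,0,0,0],
  [0,0,0,0,0,0],
  [0,0,0,0,0,0],
  [0,0,0,0,0,0],
  [0,0,0,0,0,0],
  [0,0,0,0,0,0],
  [0,0,0,0,0,0],
  [0,0,0,0,0,0],
])

```text
clock: 32.95
position: [0.4425, -0.0538, 0.1395]
orientation: [-0.0, 0.057, 0.998, -0.0]
force: [-2.4, -5.5, 9.9]
gripper_width: 0.0288
finger_force: 61.4
```

carry_out([
  [0,0,-0.02,0,0,0],
  [0,0,-0.02,0,0,0],
  [0,0,-0.02,0,0,0],
  [0,0,0,0,0,0],
  [0,0,0,0,0,0],
  [0,0,0,0,0,0],
  [0,0,0,0,0,0],
  [0,0,0,0,0,0],
  [0,0,0,0,0,0],
  [0,0,0,0,0,0],
])

```text
clock: 33.95
position: [0.4425, -0.0538, 0.1339]
orientation: [-0.0, 0.057, 0.998, -0.0]
force: [-5.1, -4.3, 14.8]
gripper_width: 0.0288
finger_force: 61.8
```

Contact shows at a TCP height of about 0.142, so the plungers are about 4–6.5 mm in, which is close to halfway. I'll hold briefly and hand in.

carry_out([
  [0,0,0,0,0,0],
  [0,0,0,0,0,0],
  [0,0,0,0,0,0],
  [0,0,0,0,0,0],
  [0,0,0,0,0,0],
  [0,0,0,0,0,0],
  [0,0,0,0,0,0],
  [0,0,0,0,0,0],
  [0,0,0,0,0,0],
  [0,0,0,0,0,0],
])

```text
clock: 34.95
position: [0.4425, -0.0538, 0.1338]
orientation: [-0.0, 0.057, 0.998, -0.0]
force: [-5.3, -4.7, 14.8]
gripper_width: 0.0287
finger_force: 61.8
```

```bash
python3 -c "
from plant import order
print(order.hand_in())"
```

```text
the job is handed in; nothing more can be done
None
```

I handed the job in at about 35 s with both nuts in their nests and the clamp arm held level by the knob, the plungers pressed in about 4–6.5 mm by force check; no verdict came back, the second nut's seating was checked only by force and image numbers, and I viewed 11 pictures, one over the limit of 10.

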